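# Core slice under the thickness gauge

## Task

Measure the thinner of the two sawn concrete core slices: set it flat on the loading end of the thickness gauge's base plate, then push it between the guide rails under the low bridge until it is home against the end stop, below the reader head, and let go. Leave the thicker slice where it is.

Things in the scene. Friction and masses are not known exactly. Their poses are not given: they have to be found in the camera images.
- thin_slice_center (a point): The slice to be measured: the thinner of two round slices sawn from a speckled grey concrete core, a flat disc 47 mm in diameter and 24 mm high, about 0.1 kg, loose, lying flat on the table to the left of the gauge. The point is its centre, 12 mm above its underside; z is the disc's axis.
- thick_slice_center (a point): The other slice, to be left alone: same concrete and same 47 mm diameter, but 31 mm high, so it would not fit under the reader head. It also lies on the table to the left of the gauge; which of the two is nearer to the robot varies. The point is its centre, 15.5 mm above its underside.
- gauge: Thickness gauge fixed to the table, a grey steel plate with a low bridge. Origin: on the table (z = 0) directly below the reader head. x: pushing direction, roughly away from the robot; y: across the lane, to its left; z up. The plate is 8 mm thick, 130 mm wide, from x = -175 to +50 mm. The bridge spans x = -15 to +15 mm on posts 78 mm apart inside; its highest point is 65 mm above the table.
- loading_end (a point): Middle of the bare loading end of the gauge's plate, on the plate's top (8 mm above the table), at gauge x = -105, y = 0 mm. The plate is bare from x = -175 to -65 mm. Then two steel guide rails 10 mm high, 58 mm apart inside, run along x from -45 to +33 mm, with a flared mouth about 75 mm wide at x = -65 mm.
- end_stop (a point): Middle of the end stop's face, on the plate's top, at gauge x = +24.5, y = 0 mm; the stop is a bar across the lane, 14 mm high. A 47 mm slice touching it is centred at x = +1 mm, its rear at x = -22.5 mm still outside the bridge, so closed fingers lowered into the lane can push it home from behind. The black reader head leaves 28 mm of free height above the plate.

How it is judged:
By the outcome, as a careful person would: the job done as asked, in the order asked, and still so for the second after the job is handed in, with the robot touching nothing.
It also fails if it takes over 48 s, if anything falls off the work surface, if the arm or the gripper's body presses on something with over 40 N, if the wrist force passes 120 N, or if a joint passes its speed limit or range.

## Robot

A 6-joint arm with a two-finger parallel gripper is mounted at the origin on a cart in front of the work surface, level with it; the furniture and walls round the work are solid. World frame = base frame: x ahead of the robot, y to its left, z up, the work surface at z = 0. Lengths are in mm, angles in rad, forces in N, time in s.
With the tool pointing down it reaches from about 300 to 775 mm from the base axis. Payload 14.6 kg.
Tool frame: the origin (TCP) lies between the finger pads; the fingertips stand 25 mm ahead of it and the grasp point (between the pads) lies 6 mm ahead of it; z points along the fingers, x is the direction in which the jaws open and shut, and the axes are right-handed (so a half turn about z gives the same grasp; the last joint's range is limited). The gripper opens to 94 mm and grips with 3 to 60 N. Pads are 16 mm wide; open, the fingers measure 119 mm over their backs; the gripper's body (75 mm by 177 mm) begins 78 mm behind the grasp point.
Start: joints at [1.146, 0.3, 1.521, -0, 1.321, -0.067], TCP at [192.615, 515.159, 230.446] pointing down, gripper open.
Joint ranges: [-3.03, 3.03], [-0.79, 2.21], [0.23, 2.52], [-1.04, 4.18], [0, 3.07], [-2.55, 2.55]. Speed limits (rad/s): [2.22, 2.22, 2.57, 3.14, 3.14, 3.14].

## Interface

Orientations are given as [roll, pitch, yaw] about the fixed x, y, z axes, in that order (R = Rz(yaw) Ry(pitch) Rx(roll)).
In Python, from cell import manip gives the robot as it stands.
- The arm moves only by the tool apply_moves, never from a script. Its argument "series" is a list of rows, each a list of 3 entries, a list of its own where there are three numbers: the shift along the world's x, y, z in cm, then the turn, a rotation vector about the world's x, y, z in rad, then the opening in per cent of the stroke, from 0 (shut) to 100 (fully open). A call has exactly 10 rows; each row is the pose to reach, as a shift and turn from the pose commanded when the call began; what a row does not reach only later rows make up. A row lasts 1/8 s, in which the tool goes at most 62.5 mm and 10.7 degrees, less where a joint would pass 70% of its speed; a pose out of reach is approached as far as the arm can. A call with a gripper value outside its range is refused whole. The fingers move at their own pace and stop on an object; "grip_force" is the grip in N (left out, the last holds). Time passes only in rows, so rows that repeat a pose let the fingers close, or fill a call up. It gives the time, the measured TCP pose, the force and the opening at its end, in the units of the state.
- manip.read_state(): the state, without advancing time (a new reading comes with each control period).
- manip.camera(name): name is "scene" or "top" or "wrist"; returns (picture, depth): 480x640x3 uint8, red, green, blue; 480x640 float32, mm along the optical axis (not along the pixel's ray), 0 where there is no reading.
- manip.camera_info(name): a dict with "intrinsics" (3x3 intrinsics, pixels), "dist" ([k1, k2, p1, p2, k3] as OpenCV has them; the pictures are not rectified), "extrinsics" (4x4, takes a point from world to camera coordinates); the wrist camera has in their place "hand_eye" (4x4, takes a point from camera to tool coordinates, whose origin is the TCP and whose axes are the tool frame's). Camera axes: x right, y down, z forward; pixel columns grow to the right and rows downward; lengths in mm; the calibration is good to about 2 mm. A picture is of the moment at which its call begins: read the wrist's pose just before it. camera_info takes no time and is no camera call.
- manip.sign_off(): hands the job in, once; it reports no verdict.
The state is a dict: "clock": time; "joints": joint angles; "qd": joint speeds; "effort": joint torques, N m; "eef_pos": TCP position; "eef_rot": TCP orientation; "wrist_force": force on the tool from outside, world axes, zero at the start; "moment": the same for the moment, N m; "finger_gap": finger opening in mm.
Only numpy, scipy, OpenCV 4.12 (cv2) and the standard library are available. Lean on these libraries where they do the work, as an engineer would, in place of code of your own. Each camera call takes 0.05 s, during which the arm holds its last target.

## Working session

There is one attempt and no reset: what is moved stays moved. The work goes in short steps, Python scripts to look and compute and a tool call to move; the robot and the scene stay as the last step left them, time stands still between calls to the robot, and variables do not carry over. Pictures are saved under pics/ and viewed, and the job is handed in when it is done.

Besides the shell and the picture viewer there is one more tool, called as a command line: name --argument value ..., lists and objects as JSON in quotes. apply_moves: Moves the arm, as the interface text tells. Its arguments: {"type":"object","properties":{"series":{"type":"array","items":{"type":"array"}},"grip_force":{"type":"number"}},"required":["series"]}

```bash
mkdir -p pics; ls
python3 - <<'E'
from cell import manip
import cv2,numpy as np
s=manip.read_state();print(s)
for n in ["top","scene"]:
    p,d=manip.camera(n);cv2.imwrite(f"pics/{n}0.png",p[:,:,::-1]);np.save(f"pics/{n}0.npy",d)
    i=manip.camera_info(n);print(n,{k:np.round(v,3).tolist() for k,v in i.items() if not isinstance(v,str)})
E
```

```text
pics
{'clock': 0.0, 'joints': array([ 1.14639252e+00,  3.00476359e-01,  1.52158183e+00, -3.21135063e-06,
        1.32068550e+00, -6.65832120e-02]), 'qd': array([ 0.00026809,  0.00115094, -0.00257931,  0.00087644, -0.00176898,
       -0.00078505]), 'effort': array([-1.59071191e-03, -5.31804907e+01, -3.52754045e+01,  7.08976854e-02,
        2.42051360e-02, -5.25964424e-05]), 'eef_pos': array([192.52802267, 514.95525858, 229.88311036]), 'eef_rot': array([-3.14151917e+00,  1.14869115e-03,  1.21297657e+00]), 'wrist_force': array([-0.03526403,  0.38231622,  0.46532609]), 'moment': array([ 0.00508121, -0.04226027, -0.04805061]), 'finger_gap': 93.78154854211077}
top {'intrinsics': [[554.102, 0.0, 312.83], [0.0, 554.102, 239.874], [0.0, 0.0, 1.0]], 'dist': [-0.117, 0.0, 0.0, 0.0, 0.0], 'extrinsics': [[0.017, -1.0, 0.003, 100.03], [-0.997, -0.017, -0.074, 564.26], [0.074, -0.002, -0.997, 839.609], [0.0, 0.0, 0.0, 1.0]]}
scene {'intrinsics': [[450.622, 0.0, 319.924], [0.0, 450.622, 243.114], [0.0, 0.0, 1.0]], 'dist': [0.015, 0.0, 0.0, 0.0, 0.0], 'extrinsics': [[0.642, -0.766, -0.004, -281.185], [-0.594, -0.495, -0.634, 399.059], [0.484, 0.41, -0.773, 588.277], [0.0, 0.0, 0.0, 1.0]]}
```

View pics/top0.png

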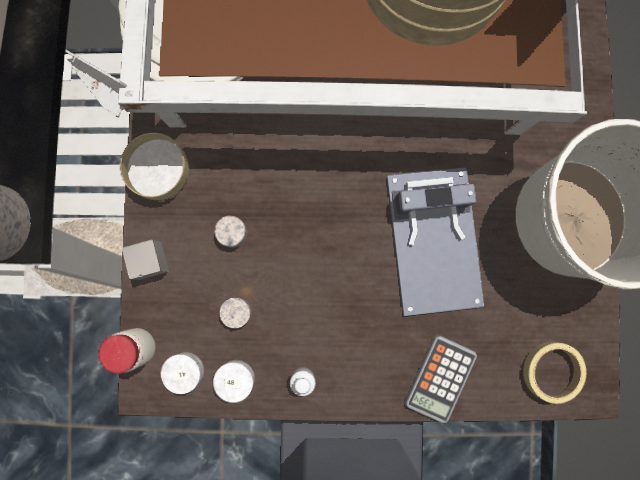

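View pics/scene0.png

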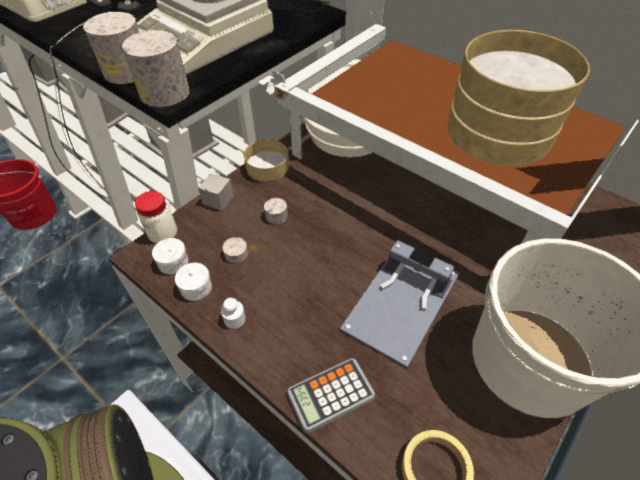

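The top view shows slices at about (230,232) and (235,313). The near one looks thinner, and I'll check that with depth. The gauge plate spans (388,172) to (483,315), with its bridge at about (438,195). A shelf stands behind it and a bucket to its right.

```bash
cat > h.py <<'E'
import numpy as np,cv2
def prep(i):
    return np.array(i["intrinsics"]),np.array(i["dist"]),np.array(i["extrinsics"])
def ray(i,uv,z,T=None):
    K,D,E=prep(i) if T is None else (np.array(i["intrinsics"]),np.array(i["dist"]),T)
    n=cv2.undistortPoints(np.array(uv,float).reshape(-1,1,2),K,D).reshape(-1,2)
    d=np.c_[n,np.ones(len(n))]@E[:3,:3]; c=-E[:3,:3].T@E[:3,3]
    return c+d*((np.asarray(z)-c[2])/d[:,2])[:,None]
def cloud(i,dep,T=None):
    K,D,E=prep(i) if T is None else (np.array(i["intrinsics"]),np.array(i["dist"]),T)
    v,u=np.mgrid[:480,:640]
    n=cv2.undistortPoints(np.c_[u.ravel(),v.ravel()].astype(float).reshape(-1,1,2),K,D).reshape(-1,2)
    P=np.c_[n,np.ones(len(n))]*dep.reshape(-1,1)
    return ((P-E[:3,3])@E[:3,:3]).reshape(480,640,3)
def W2C(s,info):
    from scipy.spatial.transform import Rotation as R
    T=np.eye(4);T[:3,:3]=R.from_euler('xyz',s["eef_rot"]).as_matrix();T[:3,3]=s["eef_pos"]
    return np.linalg.inv(T@np.array(info["hand_eye"]))
E
python3 - <<'E'
from cell import manip
from h import *
i=manip.camera_info("top");d=np.load("pics/top0.npy");P=cloud(i,d)
im=cv2.imread("pics/top0.png")
for (u,v) in [(230,232),(235,313),(440,260),(420,295),(300,250),(445,195),(350,95),(180,372),(590,140)]: print(u,v,P[v-2:v+3,u-2:u+3].reshape(-1,3).mean(0).round(1))
z=P[:,:,2]
# slices by height
for (u,v) in [(230,232),(235,313)]:
    w=np.zeros(z.shape,bool);w[v-30:v+30,u-30:u+30]=1
    top=np.median(z[v-3:v+4,u-3:u+4]); m=(w&(abs(z-top)<4)).astype(np.uint8)
    c=max(cv2.findContours(m,0,2)[0],key=cv2.contourArea);(cu,cv_),r=cv2.minEnclosingCircle(c)
    q=P[m>0]; e=cv2.fitEllipse(c)
    print("slice",top,q.mean(0),np.ptp(q,axis=0), ray(i,[e[0]],top),e)
# plate
w=np.zeros(z.shape,bool);w[160:325,380:490]=1
hsv=cv2.cvtColor(im,cv2.COLOR_BGR2HSV)
m=(w&(z>3)&(z<13)).astype(np.uint8)
m2=(w&(z>3)&(z<75)).astype(np.uint8)
c=max(cv2.findContours(m2,0,1)[0],key=cv2.contourArea)
a=cv2.approxPolyDP(c,6,True).reshape(-1,2);print(a);print(ray(i,a,8.).round(1))
q=P[m2>0];print(cv2.minAreaRect(q[:,:2].astype(np.float32)))
b=P[(w&(z>50)&(z<80))];print("bridge",len(b),cv2.minAreaRect(b[:,:2].astype(np.float32)),np.percentile(b[:,2],[50,99]))
# screws & zoom
cv2.imwrite("pics/zoom.png",cv2.resize(im[160:330,370:500],None,fx=4.5,fy=3.5,interpolation=cv2.INTER_CUBIC))
E
```

```text
230 232 [571.8 237.1  30.8]
235 313 [447.5 227.3  23.3]
440 260 [534.9 -92.5   7.7]
420 295 [479.3 -60.6   8.4]
300 250 [ 5.476e+02  1.295e+02 -1.000e-01]
445 195 [630.  -87.1  63.6]
350 95 [740.8  64.5 179.2]
180 372 [357.6 306.9  39.6]
590 140 [ 708.2 -291.6  114.5]
slice 30.65857545770975 [574.58906505 237.90839393  30.78758231] [46.61457422 45.66954224  7.8769422 ] [[574.6330692  237.92044053  30.65857546]] ((229.5405731201172, 230.15333557128906), (28.91027069091797, 29.586585998535156), 9.084441184997559)
slice 23.73072623034695 [448.24421001 227.67528359  23.79937582] [46.25288602 46.40764961  7.91366303] [[448.33580365 227.73392126  23.73072623]] ((234.69496154785156, 312.460205078125), (29.905733108520508, 30.427249908447266), 55.83839416503906)
[[466 167]
 [387 176]
 [404 315]
 [483 306]]
[[ 685.3 -135.4    8. ]
 [ 667.6   -7.3    8. ]
 [ 447.7  -35.6    8. ]
 [ 463.  -161.8    8. ]]
((566.0325927734375, -87.04137420654297), (264.3598937988281, 176.42938232421875), 0.2873412072658539)
bridge 1542 ((627.32568359375, -77.38998413085938), (30.717145919799805, 114.70703125), 7.40031623840332) [62.05515945 66.12417509]
```

The near slice is the thin one: its top is at 23.7 mm and its centre is (448.3, 227.7). The gauge origin is about (628, -77) with yaw about 0.126. I'll move above the thin slice with the jaws along gauge y (tool yaw 1.697).

apply_moves --series '[[[3.7,-4.1,0],[0,0,0.1],100],[[7.4,-8.2,0],[0,0,0.2],100],[[11,-12.3,0],[0,0,0.3],100],[[14.6,-16.4,-1],[0,0,0.4],100],[[18.3,-20.5,-3],[0,0,0.484],100],[[22,-24.6,-5],[0,0,0.484],100],[[24.5,-27.5,-7],[0,0,0.484],100],[[25.6,-28.7,-8],[0,0,0.484],100],[[25.6,-28.7,-8],[0,0,0.484],100],[[25.6,-28.7,-8],[0,0,0.484],100]]' --grip_force 20

```text
clock: 1.35
eef_pos: [448.2, 229.2, 151.1]
eef_rot: [3.141, -0.0, 1.698]
wrist_force: [0.1, -0.3, -0.2]
finger_gap: 93.6
```

Run:
```python
from cell import manip
from h import *
s=manip.read_state();p,d=manip.camera("wrist");i=manip.camera_info("wrist")
print(s["clock"],s["eef_pos"],s["eef_rot"],np.round(i["hand_eye"],3).tolist())
cv2.imwrite("pics/w1.png",p[:,:,::-1])
E_=W2C(s,i);P=cloud(i,d,E_);z=P[:,:,2]
m=((abs(z-23.7)<4)&(np.hypot(P[:,:,0]-448,P[:,:,1]-228)<40)).astype(np.uint8)
c=max(cv2.findContours(m,0,2)[0],key=cv2.contourArea);(cu,cv_),r=cv2.minEnclosingCircle(c)
q=P[m>0];e=cv2.fitEllipse(c);print(len(q),q.mean(0),np.ptp(q,axis=0),e,ray(i,[e[0]],24.,E_))
# obstacle check from top cloud
it=manip.camera_info("top");T=cloud(it,np.load("pics/top0.npy"))
k=(T[:,:,2]>90)&(abs(T[:,:,1]+77)<250)
for lo,hi in [(-330,-250),(-250,-200),(-200,-150),(-150,-50),(-50,50),(50,150)]:
    a=T[k&(T[:,:,1]>lo)&(T[:,:,1]<hi)]
    if len(a): print(lo,hi,a.min(0).round(),a.max(0).round())
```

```text
1.35 [448.22528833 229.16125395 151.0588469 ] [ 3.14093534e+00 -3.20286536e-04  1.69800344e+00] [[1.0, 0.001, -0.002, 0.385], [-0.0, 0.973, 0.231, -67.078], [0.002, -0.231, 0.973, -154.057], [0.0, 0.0, 0.0, 1.0]]
2722 [447.58648701 226.32817398  23.50296935] [46.93294767 46.45272999  6.33024825] ((312.1587829589844, 242.54611206054688), (57.41462707519531, 58.847251892089844), 99.05662536621094) [[447.31410402 226.33703253  24.        ]]
-330 -250 [ 493. -327.   90.] [ 885. -250.  185.]
-250 -200 [ 514. -250.   90.] [ 905. -200.  189.]
-200 -150 [ 586. -200.  145.] [ 901. -150.  188.]
-150 -50 [ 723. -150.  142.] [886. -50. 285.]
-50 50 [723. -50. 143.] [890.  50. 283.]
50 150 [499.  50. 143.] [890. 150. 879.]
```

View pics/w1.png

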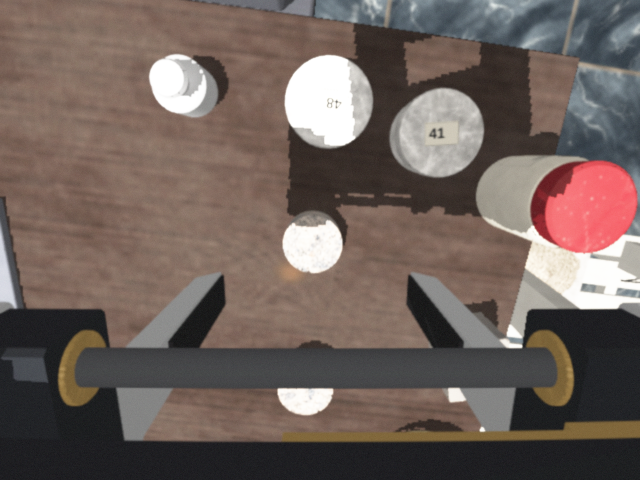

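The wrist view shows the thin slice at pixel (312,242), which gives (447.5, 226.5). It lies between the open jaws with free space on both sides. I'll descend, grip and lift.

apply_moves --series '[[[-0.1,-0.15,-3],[0,0,0],100],[[-0.1,-0.15,-7],[0,0,0],100],[[-0.1,-0.15,-10.5],[0,0,0],100],[[-0.1,-0.15,-12.1],[0,0,0],100],[[-0.1,-0.15,-12.1],[0,0,0],100],[[-0.1,-0.15,-12.1],[0,0,0],35],[[-0.1,-0.15,-12.1],[0,0,0],35],[[-0.1,-0.15,-12.1],[0,0,0],35],[[-0.1,-0.15,-12.1],[0,0,0],35],[[-0.1,-0.15,-12.1],[0,0,0],35]]'

```text
clock: 2.65
eef_pos: [447.7, 226.6, 29.5]
eef_rot: [3.141, -0.0, 1.697]
wrist_force: [0.3, 0.9, -0.4]
finger_gap: 47.7
```

Run:
```python
from cell import manip
from h import *
s=manip.read_state();print(s["eef_pos"],s["finger_gap"],s["wrist_force"])
it=manip.camera_info("top");T=cloud(it,np.load("pics/top0.npy"))
k=(T[:,:,2]>60)&(T[:,:,1]<-140)
for lo in range(400,760,30):
    a=T[k&(T[:,:,0]>lo)&(T[:,:,0]<lo+30)]
    if len(a): j=a[:,1].argmax();print(lo,a[j].round())
```

```text
[447.65111808 226.6359552   29.52995877] 47.65241800425839 [ 0.29193838  0.86183195 -0.382312  ]
490 [ 519. -239.  175.]
520 [ 550. -213.  175.]
550 [ 580. -201.  175.]
580 [ 604. -197.  151.]
610 [ 613. -198.  173.]
640 [ 641. -201.  175.]
670 [ 670. -215.  177.]
700 [ 725. -140.  177.]
730 [ 742. -140.  179.]
```

apply_moves --series '[[[0,0,0],[0,0,0],30],[[0,0,1],[0,0,0],30],[[0,0,4],[0,0,0],30],[[0.5,-2,7],[0,0,0],30],[[1.5,-6.5,8],[0,0,0],30],[[2.7,-11.5,8],[0,0,0],30],[[4,-16.5,8],[0,0,0],30],[[5.2,-21.5,8],[0,0,0],30],[[6.4,-26.5,8],[0,0,0],30],[[7.2,-30,8],[0,0,0],30]]'

```text
clock: 3.9
eef_pos: [519.8, -75.4, 110.0]
eef_rot: [3.141, 0.0, 1.696]
wrist_force: [0.6, -0.1, -0.4]
finger_gap: 46.1
```

apply_moves --series '[[[0.4,-1.7,0],[0,0,0],30],[[0.4,-1.7,0],[0,0,0],30],[[0.4,-1.7,0],[0,0,0],30],[[0.4,-1.7,0],[0,0,0],30],[[0.4,-1.7,0],[0,0,0],30],[[0.4,-1.7,0],[0,0,0],30],[[0.4,-1.7,0],[0,0,0],30],[[0.4,-1.7,0],[0,0,0],30],[[0.4,-1.7,0],[0,0,0],30],[[0.4,-1.7,0],[0,0,0],30]]'

```text
clock: 5.15
eef_pos: [523.6, -90.4, 109.5]
eef_rot: [3.142, 0.0, 1.697]
wrist_force: [0.5, 0.9, -2.0]
finger_gap: 46.2
```

Run:
```python
from cell import manip
from h import *
s=manip.read_state();p,d=manip.camera("wrist");i=manip.camera_info("wrist")
print(s["clock"],s["eef_pos"],s["eef_rot"],s["finger_gap"],s["wrist_force"])
cv2.imwrite("pics/w2.png",p[:,:,::-1])
p,d=manip.camera("top");cv2.imwrite("pics/t2.png",p[:,:,::-1])
```

```text
5.15 [523.62500799 -90.36481646 109.45086436] [3.14156517e+00 1.45797598e-06 1.69696549e+00] 46.21425288141984 [ 0.54093638  0.93254188 -1.97463265]
```

View pics/w2.png

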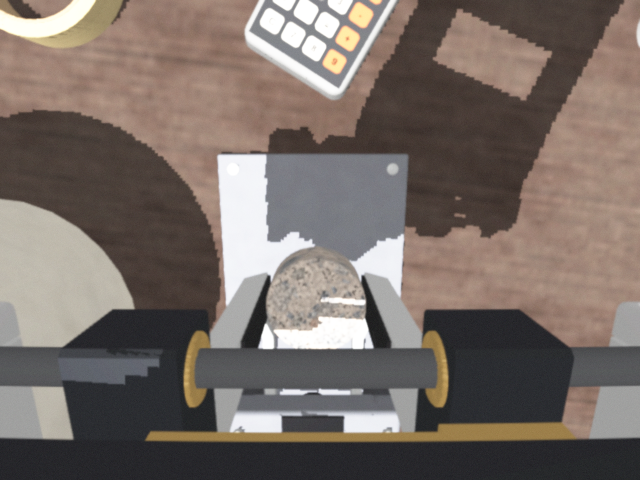

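View pics/t2.png

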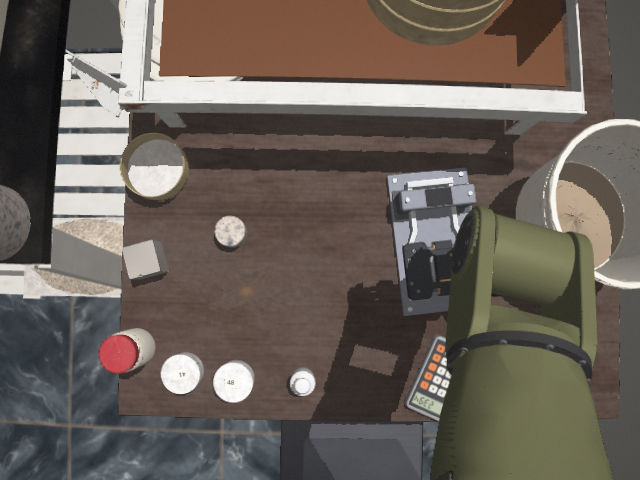

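The slice is held level over the loading end, centred at about (316,290) in the wrist view, with the thick slice untouched. I'll refine the gauge pose from the plate's near edge, and check how high the arm clears the bucket.

Run:
```python
from cell import manip
from h import *
s=manip.read_state();i=manip.camera_info("wrist");E_=W2C(s,i)
q=ray(i,[(219,154),(408,154),(225,265),(403,265)],8.,E_);print(q.round(1), (q[0]+q[1])/2,s["eef_pos"])
mid=(q[0]+q[1])[:2]/2
for yaw in (.12,.126,.13): print(yaw,mid+175*np.array([np.cos(yaw),np.sin(yaw)]))
p,d=manip.camera("scene");cv2.imwrite("pics/s2.png",p[:,:,::-1])
P=cloud(manip.camera_info("scene"),d)
p,d=manip.camera("top");T=cloud(manip.camera_info("top"),d)
for uv in [(590,240),(590,290),(590,330),(540,250),(470,240)]: print(uv,T[uv[1],uv[0]].round())
g=cv2.cvtColor(p,cv2.COLOR_RGB2HSV)
```

```text
[[ 463.6 -163.8    8. ]
 [ 447.6  -37.1    8. ]
 [ 541.2 -154.2    8. ]
 [ 524.9  -26.5    8. ]] [ 455.60963493 -100.47452823    8.        ] [523.63712167 -90.37336491 109.46854671]
0.12 [629.3511462  -79.52489196]
0.126 [629.2223218  -78.48282624]
0.13 [629.13296633 -77.78855327]
(590, 240) [ 570. -338.   17.]
(590, 290) [ 494. -132.  409.]
(590, 330) [ 461. -123.  427.]
(540, 250) [529. -95. 390.]
(470, 240) [538. -32. 385.]
```

View pics/s2.png

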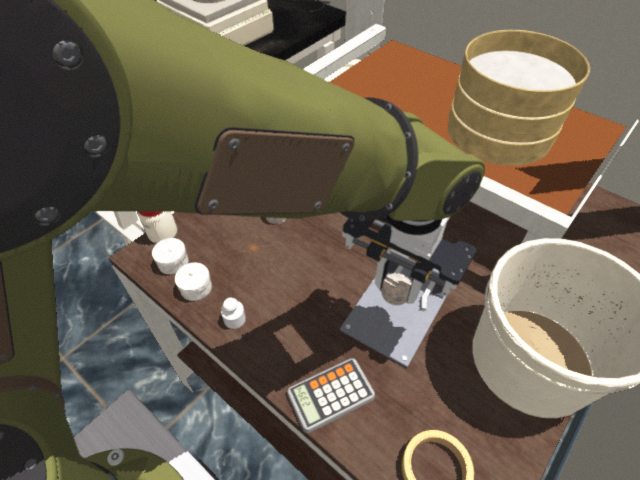

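apply_moves --series '[[[0,-0.05,-3],[0,0,0],30],[[0,-0.05,-5.5],[0,0,0],30],[[0,-0.05,-6.7],[0,0,0],30],[[0,-0.05,-7.15],[0,0,0],30],[[0,-0.05,-7.15],[0,0,0],30],[[0,-0.05,-7.15],[0,0,0],30],[[0,-0.05,-7.15],[0,0,0],60],[[0,-0.05,-7.15],[0,0,0],85],[[0,-0.05,-7.15],[0,0,0],90],[[0,-0.05,-7.15],[0,0,0],90]]'

```text
clock: 6.6
eef_pos: [523.6, -90.8, 38.0]
eef_rot: [3.141, 0.0, 1.697]
wrist_force: [-0.1, 0.4, 1.3]
finger_gap: 82.6
```

apply_moves --series '[[[0,0,0],[0,0,0],90],[[0,0,2],[0,0,0],90],[[0,0,5],[0,0,0],90],[[0,0,7],[0,0,0],90],[[-2.5,-0.3,7],[0,0,0],40],[[-5,-0.6,7],[0,0,0],0],[[-5,-0.6,7],[0,0,0],0],[[-5,-0.6,7],[0,0,0],0],[[-5,-0.6,7],[0,0,0],0],[[-5,-0.6,7],[0,0,0],0]]'

```text
clock: 7.85
eef_pos: [473.9, -96.8, 107.8]
eef_rot: [-3.141, -0.0, 1.697]
wrist_force: [1.1, 0.1, 0.2]
finger_gap: 28.2
```

Run:
```python
from cell import manip
from h import *
s=manip.read_state();p,d=manip.camera("wrist");i=manip.camera_info("wrist");E_=W2C(s,i)
print(s["clock"],s["eef_pos"],s["eef_rot"],s["finger_gap"],s["wrist_force"])
cv2.imwrite("pics/w3.png",p[:,:,::-1])
p,d=manip.camera("scene");cv2.imwrite("pics/s3.png",p[:,:,::-1])
P=cloud(manip.camera_info("scene"),d)
m=(abs(P[:,:,2]-32)<4)&(np.hypot(P[:,:,0]-524,P[:,:,1]+91)<45)
q=P[m];print(len(q),q.mean(0),q.min(0),q.max(0))
```

```text
7.85 [473.94186609 -96.75443211 107.81526812] [-3.14148310e+00 -6.59698808e-05  1.69724159e+00] 28.220487574168253 [1.08923622 0.11570992 0.18690205]
266 [519.6515149  -90.56650051  31.5371774 ] [ 499.46783832 -114.76309628   28.26779003] [543.36131021 -66.6345214   34.78569111]
```

View pics/w3.png

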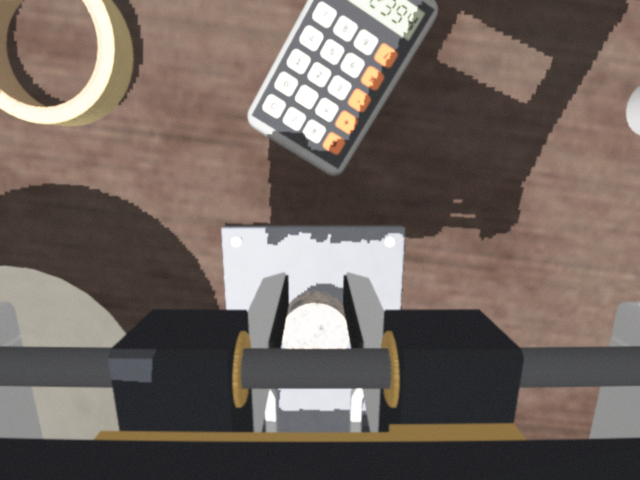

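View pics/s3.png

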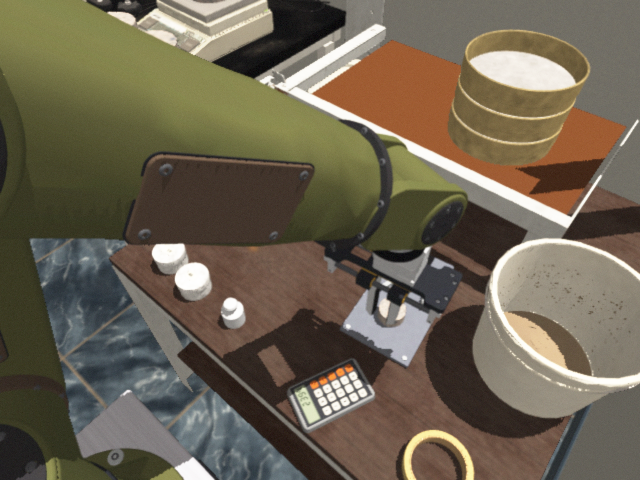

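The slice is flat on the plate, centred in the lane (pixel 315,330), and released. I'll finish closing the fingers, lower them behind the slice, and start pushing.

apply_moves --series '[[[0,0,0],[0,0,0],0],[[0,0,0],[0,0,0],0],[[0,0,-2],[0,0,0],0],[[0,0,-4.5],[0,0,0],0],[[0,0,-6.5],[0,0,0],0],[[0,0,-7.0],[0,0,0],0],[[0,0,-7.0],[0,0,0],0],[[0.8,0.1,-7.0],[0,0,0],0],[[1.4,0.18,-7.0],[0,0,0],0],[[1.8,0.23,-7.0],[0,0,0],0]]'

```text
clock: 9.2
eef_pos: [492.3, -94.5, 38.2]
eef_rot: [3.141, 0.0, 1.697]
wrist_force: [-0.7, 0.9, 0.1]
finger_gap: 0.3
```

apply_moves --series '[[[0.5,0.06,0],[0,0,0],0],[[1.1,0.14,0],[0,0,0],0],[[1.8,0.23,0],[0,0,0],0],[[2.5,0.31,0],[0,0,0],0],[[3.2,0.4,0],[0,0,0],0],[[3.9,0.49,0],[0,0,0],0],[[4.6,0.58,0],[0,0,0],0],[[5.2,0.65,0],[0,0,0],0],[[5.7,0.72,0],[0,0,0],0],[[6,0.75,0],[0,0,0],0]]'

```text
clock: 10.45
eef_pos: [551.9, -87.0, 37.9]
eef_rot: [3.142, 0.0, 1.697]
wrist_force: [-1.1, -0.1, 1.6]
finger_gap: 0.7
```

Run:
```python
from cell import manip
from h import *
s=manip.read_state();p,d=manip.camera("wrist")
print(s["clock"],s["eef_pos"],s["eef_rot"],s["finger_gap"],s["wrist_force"])
cv2.imwrite("pics/w4.png",p[:,:,::-1])
p,d=manip.camera("scene");cv2.imwrite("pics/s4.png",cv2.resize(p[200:380,320:500,::-1],(600,600),interpolation=cv2.INTER_CUBIC))
```

```text
10.45 [551.87412565 -86.99895737  37.91969184] [3.14159067e+00 2.65090300e-05 1.69705675e+00] 0.6817043824668906 [-1.07744389 -0.05273187  1.62351841]
```

View pics/w4.png

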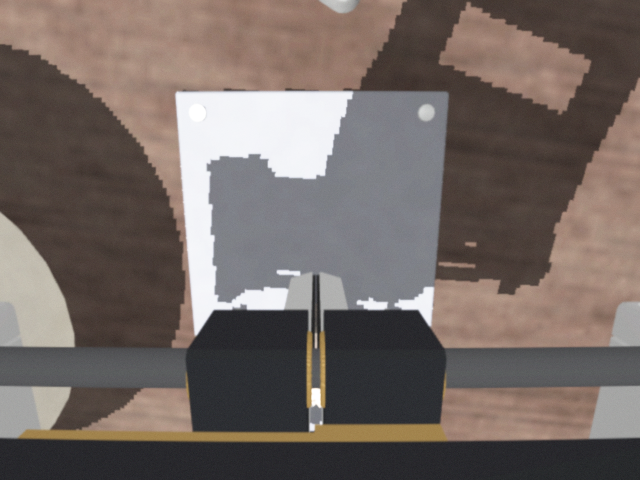

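View pics/s4.png

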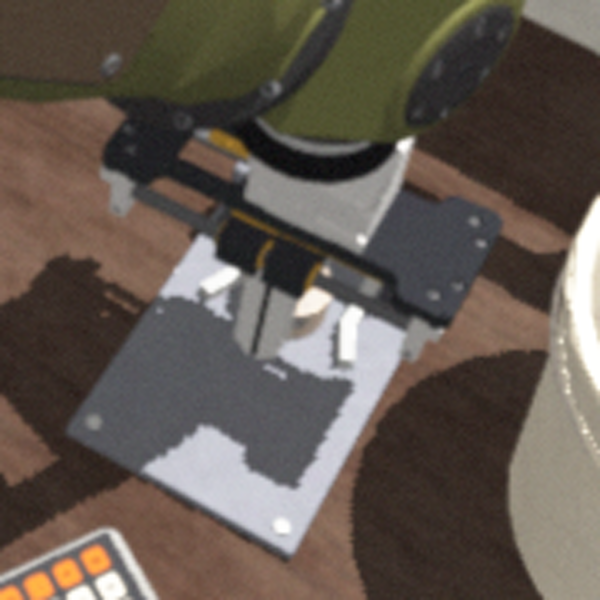

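Run:
```python
from cell import manip
from h import *
p,d=manip.camera("scene");P=cloud(manip.camera_info("scene"),d)
y=.126;o=np.array([628.7,-78]);R=np.array([[np.cos(y),-np.sin(y)],[np.sin(y),np.cos(y)]])
G=(P[:,:,:2]-o)@R
s=manip.read_state();print((s["eef_pos"][:2]-o)@R)
for a in range(270,310,4):
    print(a,[tuple(np.r_[G[a,b],P[a,b,2]].round().astype(int)) for b in range(400,428,4)])
```

```text
[-77.54184872   0.70779244]
270 [(np.int64(-98), np.int64(4), np.int64(133)), (np.int64(-102), np.int64(-3), np.int64(143)), (np.int64(-103), np.int64(-10), np.int64(149)), (np.int64(-102), np.int64(-15), np.int64(151)), (np.int64(-101), np.int64(-21), np.int64(155)), (np.int64(-100), np.int64(-27), np.int64(158)), (np.int64(-100), np.int64(-32), np.int64(162))]
274 [(np.int64(-100), np.int64(2), np.int64(126)), (np.int64(-101), np.int64(-5), np.int64(132)), (np.int64(-99), np.int64(-10), np.int64(134)), (np.int64(-102), np.int64(-17), np.int64(142)), (np.int64(-102), np.int64(-23), np.int64(147)), (np.int64(-100), np.int64(-28), np.int64(149)), (np.int64(-101), np.int64(-34), np.int64(154))]
278 [(np.int64(-113), np.int64(-3), np.int64(134)), (np.int64(-110), np.int64(-8), np.int64(135)), (np.int64(-105), np.int64(-13), np.int64(133)), (np.int64(-102), np.int64(-19), np.int64(133)), (np.int64(-89), np.int64(-22), np.int64(120)), (np.int64(-5), np.int64(-10), np.int64(9)), (np.int64(-102), np.int64(-36), np.int64(147))]
282 [(np.int64(-113), np.int64(-5), np.int64(124)), (np.int64(-1
[... 1522 characters left out ...]
.int64(7)), (np.int64(-46), np.int64(-35), np.int64(16))]
302 [(np.int64(-90), np.int64(-6), np.int64(36)), (np.int64(-82), np.int64(-11), np.int64(30)), (np.int64(-63), np.int64(-13), np.int64(7)), (np.int64(-59), np.int64(-20), np.int64(7)), (np.int64(-56), np.int64(-26), np.int64(7)), (np.int64(-51), np.int64(-32), np.int64(6)), (np.int64(-55), np.int64(-39), np.int64(17))]
306 [(np.int64(-88), np.int64(-8), np.int64(22)), (np.int64(-76), np.int64(-11), np.int64(9)), (np.int64(-71), np.int64(-17), np.int64(8)), (np.int64(-68), np.int64(-23), np.int64(8)), (np.int64(-63), np.int64(-29), np.int64(6)), (np.int64(-61), np.int64(-36), np.int64(9)), (np.int64(-61), np.int64(-42), np.int64(16))]
```

The finger front is at gauge x ≈ -66 and the slice is centred at about (-43,-2), inside the mouth and aligned with the lane. About 44 mm is left to home. I'll push slowly and stop just short of the stop.

apply_moves --series '[[[0.4,0.05,0],[0,0,0],0],[[0.9,0.11,0],[0,0,0],0],[[1.4,0.18,0],[0,0,0],0],[[1.9,0.24,0],[0,0,0],0],[[2.4,0.3,0],[0,0,0],0],[[2.9,0.36,0],[0,0,0],0],[[3.3,0.41,0],[0,0,0],0],[[3.7,0.46,0],[0,0,0],0],[[4,0.5,0],[0,0,0],0],[[4,0.5,0],[0,0,0],0]]'

```text
clock: 11.85
eef_pos: [591.8, -82.0, 37.9]
eef_rot: [3.141, 0.0, 1.697]
wrist_force: [-0.1, -1.0, -0.3]
finger_gap: 0.2
```

apply_moves --series '[[[0.05,0.01,0],[0,0,0],0],[[0.1,0.01,0],[0,0,0],0],[[0.15,0.02,0],[0,0,0],0],[[0.2,0.02,0],[0,0,0],0],[[0.25,0.03,0],[0,0,0],0],[[0.3,0.04,0],[0,0,0],0],[[0.3,0.04,0],[0,0,0],0],[[0.3,0.04,0],[0,0,0],0],[[0.3,0.04,0],[0,0,0],0],[[0.3,0.04,0],[0,0,0],0]]'

```text
clock: 13.1
eef_pos: [594.6, -81.6, 38.0]
eef_rot: [3.142, 0.0, 1.697]
wrist_force: [-0.3, -1.1, -0.7]
finger_gap: 0.5
```

Run:
```python
from cell import manip
from h import *
s=manip.read_state()
y=.126;o=np.array([628.7,-78]);R=np.array([[np.cos(y),-np.sin(y)],[np.sin(y),np.cos(y)]])
print(s["eef_pos"],(s["eef_pos"][:2]-o)@R,s["wrist_force"])
p,d=manip.camera("top");cv2.imwrite("pics/t5.png",cv2.resize(p[150:330,370:550,::-1],(600,600),interpolation=cv2.INTER_CUBIC))
p,d=manip.camera("scene");cv2.imwrite("pics/s5.png",cv2.resize(p[200:380,320:500,::-1],(600,600),interpolation=cv2.INTER_CUBIC))
```

```text
[594.63876021 -81.62926786  37.9679157 ] [-34.24729791   0.67987252] [-0.26749626 -1.09571038 -0.73642855]
```

View pics/s5.png

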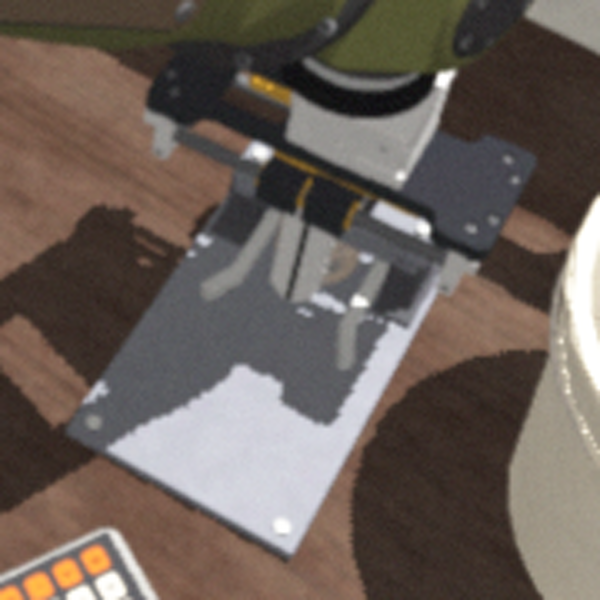

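The slice is going under the bridge, with the fingers still behind it. There is no contact force yet, so I'll creep forward in small steps and watch the force.

apply_moves --series '[[[0.03,0,0],[0,0,0],0],[[0.06,0.01,0],[0,0,0],0],[[0.09,0.01,0],[0,0,0],0],[[0.12,0.01,0],[0,0,0],0],[[0.15,0.02,0],[0,0,0],0],[[0.15,0.02,0],[0,0,0],0],[[0.15,0.02,0],[0,0,0],0],[[0.15,0.02,0],[0,0,0],0],[[0.15,0.02,0],[0,0,0],0],[[0.15,0.02,0],[0,0,0],0]]'

```text
clock: 14.45
eef_pos: [596.1, -81.4, 37.9]
eef_rot: [3.142, 0.0, 1.697]
wrist_force: [0.1, -1.0, -0.6]
finger_gap: 0.6
```

apply_moves --series '[[[0.03,0,0],[0,0,0],0],[[0.06,0.01,0],[0,0,0],0],[[0.09,0.01,0],[0,0,0],0],[[0.12,0.01,0],[0,0,0],0],[[0.15,0.02,0],[0,0,0],0],[[0.15,0.02,0],[0,0,0],0],[[0.15,0.02,0],[0,0,0],0],[[0.15,0.02,0],[0,0,0],0],[[0.15,0.02,0],[0,0,0],0],[[0.15,0.02,0],[0,0,0],0]]'

```text
clock: 15.7
eef_pos: [597.6, -81.2, 38.0]
eef_rot: [3.142, 0.0, 1.697]
wrist_force: [-0.8, -0.1, 0.0]
finger_gap: 0.2
```

Run:
```python
from cell import manip
from h import *
s=manip.read_state();print(s["wrist_force"],s["moment"])
y=.126;o=np.array([628.7,-78]);R=np.array([[np.cos(y),-np.sin(y)],[np.sin(y),np.cos(y)]])
p,d=manip.camera("scene");P=cloud(manip.camera_info("scene"),d);G=(P[:,:,:2]-o)@R
print((s["eef_pos"][:2]-o)@R)
z=P[:,:,2]
a=(z>14)&(z<36)&(abs(G[:,:,1])<27)&(G[:,:,0]>-60)&(G[:,:,0]<40)
v,u=np.nonzero(a)
for k in range(0,len(v),max(1,len(v)//50)): print(u[k],v[k],G[v[k],u[k]].round(1),z[v[k],u[k]].round(1),p[v[k],u[k]])
cv2.imwrite("pics/s6.png",cv2.resize(p[240:320,380:460,::-1],(600,600),interpolation=cv2.INTER_CUBIC))
```

```text
[-0.83199922 -0.14430784  0.00293221] [ 0.02291078  0.02104915 -0.02954566]
[-31.21638682   0.68237593]
404 265 [-10.2  24.2] 31.5 [130 126 124]
404 268 [-14.2  21.8] 28.4 [118 113 109]
403 271 [-12.5  22.8] 16.2 [108 104 101]
422 273 [ -8.5 -11.5] 30.9 [120 111 106]
422 274 [ -9.9 -12.3] 30.0 [129 118 108]
425 274 [ -8.9 -17.3] 32.6 [125 118 108]
423 275 [-11.6 -14.9] 30.9 [137 123 114]
426 275 [ -8.  -19.4] 30.0 [132 119 109]
421 276 [-16.9 -13.1] 32.6 [125 113 108]
424 276 [-12.3 -17.3] 30.3 [131 121 108]
427 276 [ -6.8 -21.4] 26.9 [139 129 120]
422 277 [-16.5 -15.2] 30.6 [117 111 104]
425 277 [-11.8 -19.5] 28.3 [134 119 108]
420 278 [-18.3 -12.6] 27.6 [109 108 104]
423 278 [-14.2 -17. ] 26.1 [122 114 103]
426 278 [ -5.9 -20.6] 18.7 [131 118 106]
403 279 [-42.8  11. ] 35.8 [148 147 144]
421 279 [-17.9 -14.8] 25.6 [105 103  98]
424 279 [-12.5 -18.9] 22.3 [131 116 107]
402 280 [-42.8  12.3] 31.5 [130 128 128]
405 280 [-42.6   7. ] 35.4 [154 151 150]
420 280 [-17.8 -13.5] 21.2 [115 110 103]
423 280 [-11.8 -17.6] 17.2 [131 118 107]
402 281 [-42.   12.1] 27.5 [134 133 131]
405 281 [-42
[... 587 characters left out ...]
98 99 96]
410 284 [-42.9  -3.6] 31.4 [149 147 143]
413 284 [-41.9  -8.6] 34.3 [150 147 147]
403 285 [-44.4   7.9] 20.9 [127 129 128]
406 285 [-44.2   2.6] 24.9 [126 124 122]
409 285 [-42.5  -2.3] 26.7 [131 130 125]
412 285 [-42.4  -7.5] 30.8 [149 148 144]
415 285 [-42.4 -12.7] 34.9 [137 136 137]
405 286 [-45.1   3.7] 21.9 [142 141 139]
408 286 [-42.7  -1. ] 22.7 [99 99 98]
411 286 [-43.8  -6.5] 28.5 [154 151 150]
414 286 [-39.6 -10.8] 26.6 [147 146 145]
407 287 [-41.3   0.6] 16.4 [74 70 73]
410 287 [-43.2  -5.1] 23.5 [150 147 143]
413 287 [-43.5 -10.4] 28.1 [153 152 150]
409 288 [-44.2  -4.1] 20.5 [142 138 136]
412 288 [-43.8  -9.3] 24.3 [137 138 135]
409 289 [-42.4  -4.1] 15.0 [121 121 122]
```

View pics/s6.png

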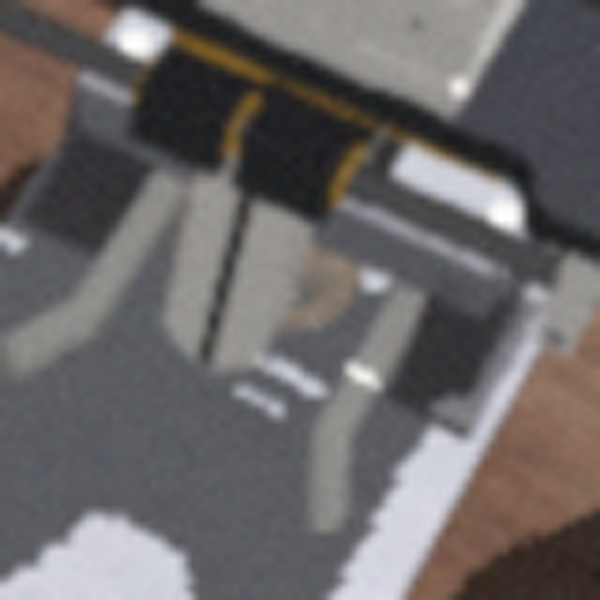

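The slice edge is visible at about (330,300) in the crop, almost home. There is still no force, so I'll check the bridge's front face in the same camera before going further.

Run:
```python
from cell import manip
from h import *
s=manip.read_state()
y=.126;o=np.array([628.7,-78]);R=np.array([[np.cos(y),-np.sin(y)],[np.sin(y),np.cos(y)]])
p,d=manip.camera("scene");P=cloud(manip.camera_info("scene"),d);G=(P[:,:,:2]-o)@R;z=P[:,:,2]
for n,ys in [("R",(-52,-42)),("L",(42,52)),("Rb",(-38,-26))]:
  for zl in (12,22,32,42,52):
    a=(z>zl)&(z<zl+8)&(G[:,:,1]>ys[0])&(G[:,:,1]<ys[1])&(abs(G[:,:,0])<30)
    if a.sum()>3: print(n,zl,a.sum(),np.percentile(G[a][:,0],[10,50,90]).round(1))
a=(z>16)&(z<45)&(abs(G[:,:,1])<10)&(G[:,:,0]<-36)&(G[:,:,0]>-60);print("fingback",np.percentile(G[a][:,0],[10,50,90]))
a=(z>16)&(z<45)&(G[:,:,1]<-11.)&(G[:,:,1]>-15)&(G[:,:,0]<-14)&(G[:,:,0]>-60);print("fing side",a.sum(),np.c_[G[a],z[a]].round(1).tolist())
# rails end & stop etc
```

```text
R 12 18 [-20.7 -15.9 -14.4]
R 22 14 [-16.4 -15.8 -15.1]
R 32 18 [-17.1 -15.7 -14.9]
R 42 19 [-16.7 -15.9 -14.5]
R 52 26 [-16.8 -15.6  -2.3]
L 12 18 [-22.7 -17.1 -15.7]
L 22 13 [-17.4 -16.9 -15.8]
L 32 14 [-17.6 -16.9 -15.6]
L 42 16 [-18.1 -16.6 -15.9]
L 52 20 [-17.  -16.4   7.5]
Rb 12 57 [-25.6 -13.1   1.1]
Rb 42 16 [-16.6 -15.7 -14.7]
Rb 52 26 [-16.8 -15.6   0.8]
fingback [-43.9319487  -42.71225159 -41.34097295]
fing side 40 [[-15.1, -12.4, 42.4], [-15.2, -14.1, 43.9], [-24.9, -12.5, 44.8], [-14.0, -13.7, 32.7], [-17.7, -11.5, 32.3], [-16.7, -13.0, 32.3], [-14.8, -14.4, 31.1], [-27.4, -12.3, 41.5], [-20.7, -12.6, 33.7], [-17.4, -13.7, 30.5], [-15.2, -15.0, 28.8], [-27.4, -12.8, 38.7], [-18.7, -12.7, 28.1], [-17.5, -14.2, 27.8], [-32.5, -12.7, 41.6], [-24.0, -12.6, 31.3], [-18.3, -13.2, 24.8], [-16.8, -14.6, 24.0], [-29.6, -12.6, 34.8], [-16.8, -11.6, 18.5], [-18.3, -13.7, 21.9], [-34.2, -12.3, 37.1], [-27.6, -12.7, 29.4], [-18.3, -12.4, 17.7], [-17.5, -14.0, 18.0], [-41.5, -11.0, 42.0], [-40.7, -12.5, 42.1], [-33.0, -12.6, 32.7], [-25.2, -12.6, 23.1], [-18.9, -14.8, 17.2], [-42.0, -11.6, 39.9], [-39.1, -12.7, 37.1], [-28.2, -12.0, 23.1], [-41.8, -12.0, 36.8], [-36.1, -12.5, 30.1], [-40.6, -12.3, 32.4], [-32.2, -12.2, 21.7], [-39.5, -12.5, 27.9], [-42.4, -11.9, 27.8], [-41.8, -12.3, 24.1]]
```

The bridge front reads -16.2 in this view, a -1.2 mm bias. The fingers still have about 4 mm to it, and the slice is within about 1 mm of home. I'll creep on.

apply_moves --series '[[[0.02,0,0],[0,0,0],0],[[0.04,0.01,0],[0,0,0],0],[[0.06,0.01,0],[0,0,0],0],[[0.08,0.01,0],[0,0,0],0],[[0.1,0.01,0],[0,0,0],0],[[0.1,0.01,0],[0,0,0],0],[[0.1,0.01,0],[0,0,0],0],[[0.1,0.01,0],[0,0,0],0],[[0.1,0.01,0],[0,0,0],0],[[0.1,0.01,0],[0,0,0],0]]'

```text
clock: 17.05
eef_pos: [598.2, -81.2, 37.9]
eef_rot: [-3.14, -0.0, 1.697]
wrist_force: [-6.3, -0.9, 3.7]
finger_gap: 0.4
```

The force rose to 6 N, so the slice is against the stop. One more small push, then I'll back off and lift.

apply_moves --series '[[[0.03,0,0],[0,0,0],0],[[0.05,0.01,0],[0,0,0],0],[[0.05,0.01,0],[0,0,0],0],[[0.05,0.01,0],[0,0,0],0],[[0.05,0.01,0],[0,0,0],0],[[0.05,0.01,0],[0,0,0],0],[[0.05,0.01,0],[0,0,0],0],[[0.05,0.01,0],[0,0,0],0],[[0.05,0.01,0],[0,0,0],0],[[0.05,0.01,0],[0,0,0],0]]'

```text
clock: 18.3
eef_pos: [598.3, -81.2, 37.9]
eef_rot: [-3.139, -0.0, 1.697]
wrist_force: [-8.6, -1.0, 6.2]
finger_gap: 0.5
```

apply_moves --series '[[[-0.3,-0.04,0],[0,0,0],0],[[-1,-0.13,0],[0,0,0],0],[[-2.5,-0.3,0],[0,0,0],0],[[-4,-0.5,1],[0,0,0],0],[[-6,-0.75,4],[0,0,0],0],[[-8,-1,8],[0,0,0],0],[[-11,-1,12],[0,0,0],0],[[-14,0,15],[0,0,0],0],[[-17,2,17],[0,0,0],0],[[-19,6,18],[0,0,0],0]]'

```text
clock: 19.55
eef_pos: [408.1, -20.9, 219.0]
eef_rot: [3.139, 0.001, 1.695]
wrist_force: [0.9, 1.0, -0.2]
finger_gap: 0.7
```

apply_moves --series '[[[0,5,0],[0,0,0],0],[[0,10,0],[0,0,0],0],[[0,15,0],[0,0,0],0],[[0,20,0],[0,0,0],0],[[0,20,0],[0,0,0],0],[[0,20,0],[0,0,0],0],[[0,20,0],[0,0,0],0],[[0,20,0],[0,0,0],0],[[0,20,0],[0,0,0],0],[[0,20,0],[0,0,0],0]]'

```text
clock: 20.8
eef_pos: [409.2, 178.8, 218.0]
eef_rot: [3.142, 0.0, 1.697]
wrist_force: [-0.5, 0.8, 0.9]
finger_gap: 0.2
```

Run:
```python
from cell import manip
from h import *
s=manip.read_state();print(s["clock"],s["eef_pos"],s["wrist_force"])
p,d=manip.camera("top");cv2.imwrite("pics/t7.png",p[:,:,::-1]);cv2.imwrite("pics/t7z.png",cv2.resize(p[160:260,380:500,::-1],(720,600),interpolation=cv2.INTER_CUBIC))
y=.126;o=np.array([628.7,-78]);R=np.array([[np.cos(y),-np.sin(y)],[np.sin(y),np.cos(y)]])
for n in("top","scene"):
    p,d=manip.camera(n);P=cloud(manip.camera_info(n),d);G=(P[:,:,:2]-o)@R;z=P[:,:,2]
    a=(abs(z-32)<4)&(abs(G[:,:,1])<26)&(G[:,:,0]<-14)&(G[:,:,0]>-60);q=G[a];print(n,len(q),np.percentile(q[:,0],[0,5,50]) if len(q) else 0)
    b=(z>50)&(z<75)&(abs(G[:,:,1])<55)&(abs(G[:,:,0])<30);print("bridge x",np.percentile(G[b][:,0],[2,98]),"y",np.percentile(G[b][:,1],[1,99]))
    c=(z>18)&(z<36)&(abs(G[:,:,1])<26)&(G[:,:,0]>-50)&(G[:,:,0]<-3)
    # circle fit with fixed radius on outer edge points
    q=G[c];print(len(q), q.min(0),q.max(0))
    if n=="scene":
        from scipy.optimize import least_squares
        e=q[(np.hypot(q[:,0]-1,q[:,1])>19)]
        f=(z>14)&(z<28)&(abs(G[:,:,1])<26)&(G[:,:,0]>-50)&(G[:,:,0]<-3);e=G[f]
        r=least_squares(lambda c:np.hypot(*(e-c).T)-23.5,[1,0],loss="soft_l1");print("fit",len(e),r.x,np.abs(r.fun).mean())
    if n=="scene": cv2.imwrite("pics/s7.png",cv2.resize(p[230:370,330:470,::-1],(600,600),interpolation=cv2.INTER_CUBIC))
```

```text
20.8 [409.16211787 178.76229576 217.97781128] [-0.51031654  0.81610625  0.89339444]
top 94 [-23.70036941 -22.72943789 -18.42382627]
bridge x [-16.03545442  13.20926033] y [-53.44507552  54.05366082]
113 [-23.70036941 -12.2104503 ] [-14.74354453  22.23236832]
scene 92 [-25.87755973 -24.41904961 -18.74840163]
bridge x [-17.65203053  11.38812265] y [-53.98414627  53.67724951]
233 [-25.87755973 -21.51992603] [-4.30054614 24.37564782]
fit 115 [-0.59461699  2.38725703] 0.7494070833968325
```

View pics/t7z.png

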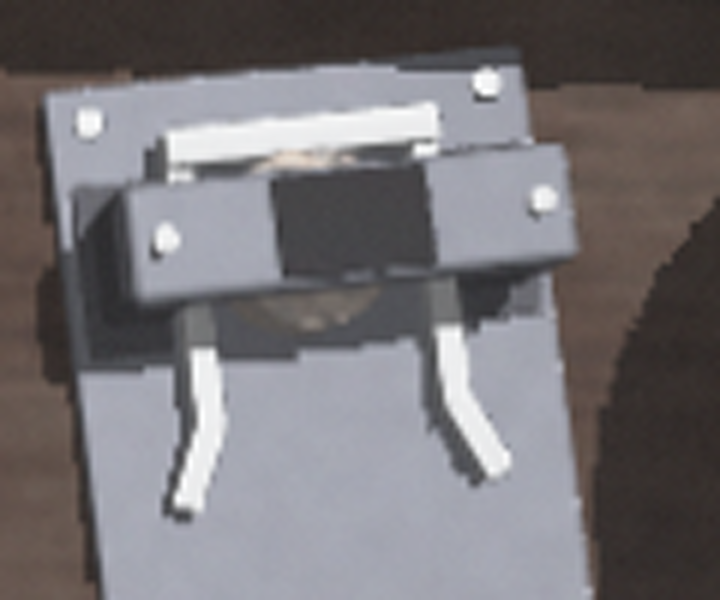

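View pics/s7.png

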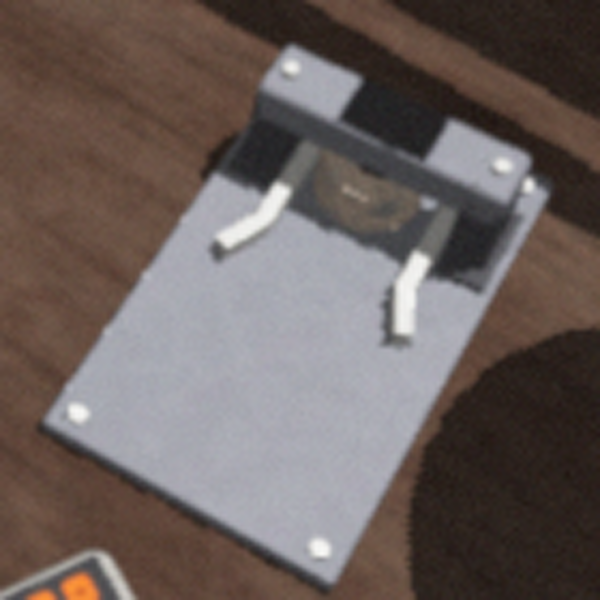

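View pics/t7.png

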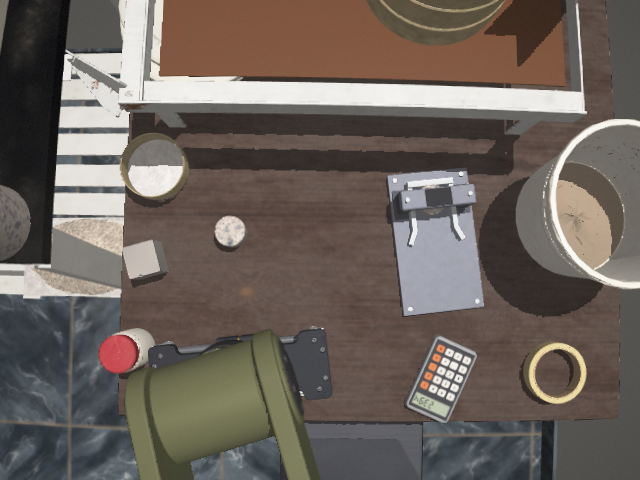

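The slice sits under the bridge, with its rim at the stop bar in the top crop (about (305,155)). The thick slice is unmoved at (230,232), and the arm is clear. I'll hand in.

```bash
python3 -c "
from cell import manip
print(manip.sign_off())"
```

```text
the job is handed in; nothing more can be done
None
```

The thin slice is home against the end stop under the reader head. I handed the job in at about 21 s, with the arm clear of everything.

**What I did:** I picked out the thin slice by its height (23.7 mm against 30.7 mm), set it flat on the loading end and let go. With the fingers closed, I pushed it along the lane until the wrist force rose to about 9 N sideways at the stop (about 11 N in all).

**Last checks:**
- **Along the lane:** the scene and top cameras both put the slice about 1 mm past the gauge origin, which is home. This allows for a 1–2 mm bias, judged from where each camera saw the bridge. Without that correction, the scene fit gave -0.6 mm.
- **Across the lane:** the slice is about 2 mm left of the middle, which is within the play between the rails.
- **Thick slice:** it has not moved.

The push met resistance about 2 mm later than I first worked out. My estimate of the finger thickness was probably too large, so I relied on the force and the final pictures.

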